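Pack the turned parts into the delivery box

TASK

Finish packing the small open plywood box on the workshop bench: stand the tall thick plain roller and the tall square block upright, fully down on the box floor, in the free space beside the stepped hub that is already packed. All three must end up standing upright inside the box; the short, slim, small and stepped metal parts on the bench are not part of this order.

Things in the scene. Friction and masses are not known exactly. Their poses are not given: they have to be found in the camera images.
- roller_mid (a point): The tall thick roller: plain upright aluminium cylinder, 50 mm diameter, 90 mm tall, dark bore mouth in its top, about 0.3 kg. It stands to the robot's right among look-alikes (same diameter but 40 mm tall; a slim pin 30 x 80 mm; a stepped pulley 68 x 54 mm), any part in any of six places 90 mm or more apart. This point: its centre, 45 mm above its underside; z up its axis.
- block_mid (a point): The tall square block: upright aluminium block 48 x 48 mm, 90 mm tall, dark bore mouth in its top, about 0.35 kg. It stands among the same parts (the only other block is 36 x 36 mm, 45 mm tall). This point: its centre, 45 mm above its underside; x and y are normal to its side faces, turned at most 30 degrees from the world's; z up.
- crate: Open plywood box fixed to the bench: outside 92 mm (x) by 200 (y), walls and floor 10 thick, rim 38 above the bench; inside 72 by 180, 28 deep, one row, no dividers. The hub is at its -y end; some 124 mm is left for roller and block, in either order. Hold each by its upper half, fingers closing along the box's x, above the rim. Origin: under its centre at bench level; y within 35 degrees of world y.
- hub: The stepped aluminium hub already standing loose in the box, about 4 mm from its -y end wall: a flange 52 mm diameter and 20 mm tall, above it a 34 mm shaft up to 70 mm. It may be nudged but must stay standing in the box. Origin: centre of its underside, which rests on the box floor; z up its axis.

How it is judged:
By the outcome, as a careful person would: the job done as asked, in the order asked, and still so for the second after the job is handed in, with the robot touching nothing.
It also fails if it takes over 64 s, if anything falls off the work surface, if the arm or the gripper's body presses on something with over 40 N, if the wrist force passes 120 N, or if a joint passes its speed limit or range.

ROBOT

A 7-joint arm with a two-finger parallel gripper is mounted at the origin on the work surface. World frame = base frame: x ahead of the robot, y to its left, z up, the work surface at z = 0. Lengths are in m, angles in rad, forces in N, time in s.
With the tool pointing down it reaches from about 0.425 to 0.925 m from the base axis. Payload 6.8 kg.
Tool frame: the origin (TCP) lies at the very end of the fingers, on their centre line; the grasp point (between the pads) lies 19 mm behind it; z points along the fingers, x is the direction in which the jaws open and shut, and the axes are right-handed (so a half turn about z gives the same grasp; the last joint's range is limited). The gripper opens to 85 mm and grips with 20 to 120 N. Pads are 22 mm wide; open, the fingers measure 114 mm over their backs; the gripper's body (76 mm by 85 mm) begins 54 mm behind the grasp point. The pads swing forward as they close: fully open they stand 13 mm farther back than shut.
Start: joints at [-0.108, 0.477, 0.022, 1.555, -0.011, 1.109, -0.083], TCP at [0.675, 0, 0.231] pointing down, gripper open.
Joint ranges: [-2.96, 2.96], [-0.34, 2.1], [-1.41, 1.46], [0.24, 2.44], [-1.37, 4.51], [0.17, 1.92], [-2.96, 2.96]. Speed limits (rad/s): [2.39, 2.39, 3.14, 3.14, 3.14, 3.14, 3.14].

INTERFACE

Orientations are given as a unit quaternion [w, x, y, z].
In Python, from station import bot gives the robot as it stands.
- The arm moves only by the shell command python3 -m creep 'ROWS' [FORCE]. ROWS is JSON, a list that holds one entry, the list of rows, each a list of 7 numbers: the shift along the tool's x, y, z in cm, then the turn, a rotation vector about the tool's x, y, z in rad, then the opening, from 0 (shut) to 1 (fully open). In form: [[[dx, dy, dz, wx, wy, wz, claw], ...]]. A call has 1 to 10 rows; each row is the pose to reach, as a shift and turn from the pose commanded when the call began, along the tool's axes at that moment; what a row does not reach only later rows make up. A row lasts 1/8 s, in which the tool goes at most 62.5 mm and 10.7 degrees, less where a joint would pass 70% of its speed; a pose out of reach is approached as far as the arm can. A call with a gripper value outside its range is refused whole. The fingers move at their own pace and stop on an object; FORCE is the grip in N (left out, the last holds). Time passes only in rows, so rows that repeat a pose let the fingers close. It gives the time, the measured TCP pose, the force and the opening at its end, in the units of the state.
- bot.get_obs(): the state, without advancing time (a new reading comes with each control period).
- bot.read_camera(name): name is "scene" or "side" or "wrist"; returns (picture, depth): 384x512x3 uint8, blue, green, red; 384x512 float32, m along the optical axis (not along the pixel's ray), 0 where there is no reading.
- bot.calibration(name): a dict with "mtx" (3x3 intrinsics, pixels), "rvec" (rotation vector, rad) and "tvec" (3), from world to camera coordinates, as OpenCV has them. Camera axes: x right, y down, z forward; pixel columns grow to the right and rows downward; lengths in m; the calibration is good to about 2 mm. The wrist camera is an equidistant fisheye: a pixel r from the principal point sees the ray r / f radians off the axis. A picture is of the moment at which its call begins: read the wrist's pose just before it. calibration takes no time and is no camera call; for the wrist camera it gives the pose at the moment of the call.
- bot.hand_in(): hands the job in, once; it reports no verdict.
Trained networks look in the newest picture that a camera, given by its name, has taken for a name from the list of things; names that differ only in an ending like _2 or _b are one class to them, and where a whole thing is asked for, a point or a joint stands for the part that bears it (a point fixed in the world has none). Each returns a list of dicts, best first, with "p" (0 to 1); they miss things now and then, are a little off and sometimes report something else, mostly with a low value. They report only what shows in the picture. A call takes as long as a camera call.
- bot.find_in(camera, label): "xy" ([column, row] in pixels, amid what is visible of it).
- bot.silhouettes(camera, label): "mask" (384x512 bool, what is visible of it) and "xy" ([column, row] in pixels, amid what is visible of it).
The state is a dict: "t": time; "q": joint angles; "joint_vel": joint speeds; "joint_torque": joint torques, N m; "eef_pos": TCP position; "tool_rot": TCP orientation; "contact_force": force on the tool from outside, world axes, zero at the start; "torque": the same for the moment, N m; "gripper_width": opening from 0.0 (shut) to 1.0 (fully open).
Only numpy, scipy, OpenCV 4.12 (cv2) and the standard library are available. Lean on these libraries where they do the work, as an engineer would, in place of code of your own. Each camera call takes 0.05 s, during which the arm holds its last target.

## Working session

There is one attempt and no reset: what is moved stays moved. The work goes in short steps, Python scripts to look and compute and a shell command to move; the robot and the scene stay as the last step left them, time stands still between calls to the robot, and variables do not carry over. Pictures are saved under pics/ and viewed, and the job is handed in when it is done.

```bash
ls; mkdir -p pics; python3 - <<'E'
from station import bot
import cv2
o=bot.get_obs();print(o['t'],o['eef_pos'],o['tool_rot'],o['gripper_width'])
for c in ['scene','side','wrist']:
    p,d=bot.read_camera(c);cv2.imwrite(f'pics/{c}0.png',p)
    for l in ['roller_mid','block_mid','crate','hub']:
        print(c,l,[(r['p'],r['xy']) for r in bot.find_in(c,l)][:3])
print(bot.get_obs()['t'])
E
```

```text
pics
0.0 [ 6.74425702e-01 -1.86026663e-05  2.30322391e-01] [ 7.03900641e-05  9.99999587e-01 -6.79126448e-06 -9.06271274e-04] 0.9995430001531338
scene roller_mid [(0.89, [256.3, 175.1])]
scene block_mid [(0.77, [257.9, 212.5])]
scene crate [(0.65, [353.6, 212.2])]
scene hub [(0.88, [330.8, 216.2])]
side roller_mid [(0.89, [300.8, 202.3])]
side block_mid [(0.73, [249.2, 192.5])]
side crate [(0.7, [191.3, 272.3])]
side hub [(0.92, [202.9, 238.8])]
wrist roller_mid [(0.56, [95.6, 241.6])]
wrist block_mid [(0.97, [187.9, 244.5])]
wrist crate [(0.79, [162.9, 55.0])]
wrist hub [(0.62, [175.8, 86.2])]
0.75
```

View pics/scene0.png

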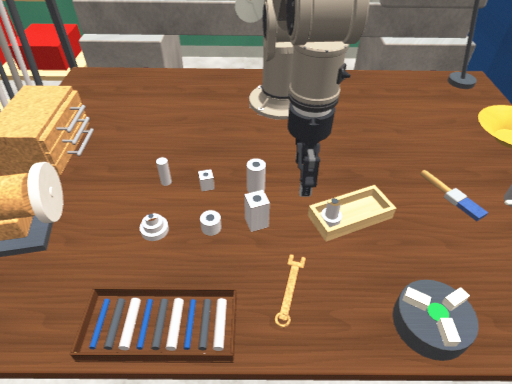

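View pics/side0.png

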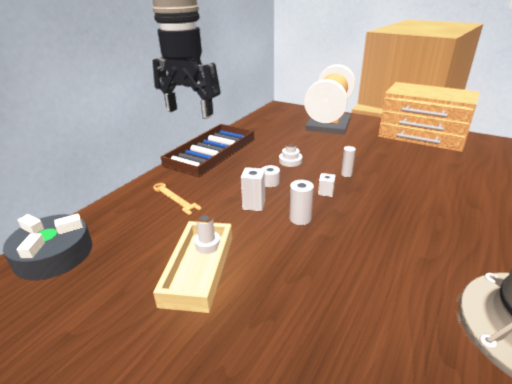

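View pics/wrist0.png

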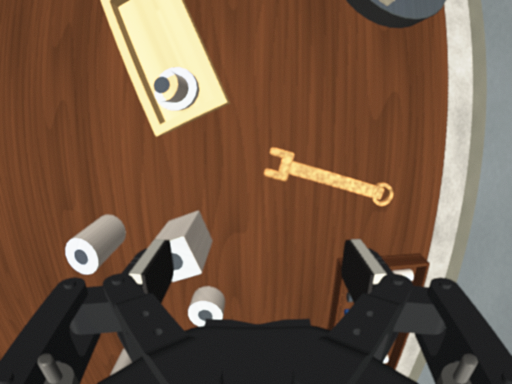

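The scene view shows the roller at (256,175), the block at (257,212), and the box at (352,212) with the hub at its left end (330,216). The side view agrees. Next I'll measure with depth and masks.

```bash
cat > h.py <<'E'
import numpy as np,cv2
from station import bot
def cloud(cam):
    cal=bot.calibration(cam);p,d=bot.read_camera(cam)
    K=cal['mtx'];R=cv2.Rodrigues(np.array(cal['rvec'],float))[0];t=np.array(cal['tvec'],float).ravel()
    v,u=np.mgrid[:384,:512].astype(float)
    x=(u-K[0,2])/K[0,0];y=(v-K[1,2])/K[1,1]
    if cam=='wrist':
        r=np.hypot(x,y)+1e-12; s=np.tan(np.minimum(r,1.5))/r; x=x*s;y=y*s
    P=np.stack([x*d,y*d,d],-1)
    W=(P-t)@R; W[d<=0]=np.nan
    return p,W
def mask(cam,l):
    r=bot.silhouettes(cam,l)
    return (r[0]['mask'],r[0]['p']) if r else (None,0)
E
python3 - <<'E'
from h import *
D={}
for c in ['scene','side','wrist']:
    p,W=cloud(c);D[c+'_W']=W;D[c+'_p']=p
    b=W[(abs(W[...,2])<.02)&(abs(W[...,0]-.65)<.2)&(abs(W[...,1])<.25)]
    print(c,'bench z',np.median(b[:,2]))
    for l in ['roller_mid','block_mid','crate','hub']:
        m,pr=mask(c,l)
        if m is None: print(c,l,'none');continue
        D[c+'_'+l]=m
        q=W[m];q=q[~np.isnan(q[:,0])]
        zt=np.percentile(q[:,2],98) 
        top=q[q[:,2]>zt-.006]
        print(c,l,pr,m.sum(),'ztop',zt.round(4),'top mean',top.mean(0).round(4),'mid',((top.min(0)+top.max(0))/2).round(4),'ext',np.ptp(top,0).round(4))
        if l=='block_mid' or l=='crate':
            print('   rect',cv2.minAreaRect(top[:,:2].astype(np.float32)))
np.savez('d0.npz',**D)
E
```

```text
scene bench z 0.0012661070981874354
scene roller_mid 0.91 568 ztop 0.0933 top mean [ 0.4616 -0.0907  0.0913] mid [ 0.4596 -0.091   0.0912] ext [0.0495 0.0474 0.0076]
scene block_mid 0.94 879 ztop 0.093 top mean [ 0.5851 -0.0882  0.0911] mid [ 0.585  -0.0883  0.0907] ext [0.0577 0.0577 0.0069]
   rect ((0.5830242037773132, -0.08772151172161102), (0.04958347976207733, 0.04858042672276497), 20.54026985168457)
scene crate 0.84 2461 ztop 0.0409 top mean [0.5675 0.1541 0.039 ] mid [0.5618 0.1545 0.0578] ext [0.1586 0.2159 0.0457]
   rect ((0.5606127381324768, 0.1560245305299759), (0.09491394460201263, 0.20399746298789978), 22.01847267150879)
scene hub 0.67 338 ztop 0.0817 top mean [0.5843 0.099  0.08  ] mid [0.5845 0.097  0.0795] ext [0.0231 0.0192 0.0072]
side bench z 0.00014132488361089568
side roller_mid 0.71 913 ztop 0.0908 top mean [ 0.4577 -0.0848  0.0894] mid [ 0.4588 -0.0886  0.0886] ext [0.0468 0.0481 0.0075]
side block_mid 0.6 932 ztop 0.091 top mean [ 0.5816 -0.0828  0.0896] mid [ 0.5821 -0.085   0.0886] ext [0.0549 0.0543 0.0073]
   rect ((0.5835636854171753, -0.086956143379211
[... 479 characters left out ...]
 0.0917 top mean [ 0.4607 -0.0877  0.0904] mid [ 0.4584 -0.0888  0.0894] ext [0.0498 0.049  0.0071]
wrist block_mid 0.66 2279 ztop 0.0916 top mean [ 0.5939 -0.084   0.0903] mid [ 0.5955 -0.0837  0.0892] ext [0.0346 0.0541 0.0069]
   rect ((0.5888431072235107, -0.08438613265752792), (0.03568290174007416, 0.04934624582529068), 18.122690200805664)
wrist crate 0.63 8940 ztop 0.0398 top mean [0.5694 0.1237 0.0384] mid [0.5602 0.1371 0.0376] ext [0.1603 0.1806 0.0076]
   rect ((0.5595213770866394, 0.15424266457557678), (0.09272593259811401, 0.19706453382968903), 23.151548385620117)
wrist hub 0.94 1304 ztop 0.0821 top mean [0.5797 0.1005 0.0808] mid [0.5828 0.0987 0.0796] ext [0.0254 0.0277 0.0067]
```

Each camera gives the same result to within about 3 mm, and the sizes are right:
- **Roller:** (0.459, -0.089), top at 0.091.
- **Block:** (0.583, -0.087), yaw 20.5°.
- **Box:** (0.5605, 0.1555), yaw about 22.8°.
- **Hub:** box y of about -59, against an expected -60.

I'll place the roller at box y of about 0 and the block at about +57. The first move goes over the roller.

```bash
python3 -m creep '[[[-3,1.3,0.5,0,0,-0.06,1],[-7,3,1,0,0,-0.14,1],[-11,4.6,1.5,0,0,-0.22,1],[-15,6.2,2,0,0,-0.3,1],[-18.5,7.7,2.5,0,0,-0.36,1],[-21,8.7,3,0,0,-0.398,1],[-21.5,8.9,3,0,0,-0.398,1],[-21.5,8.9,3,0,0,-0.398,1],[-21.5,8.9,3,0,0,-0.398,1]]]' 40
python3 - <<'E'
from h import *
p,W=cloud('wrist');cv2.imwrite('pics/w1.png',p)
m,pr=mask('wrist','roller_mid')
q=W[m];q=q[~np.isnan(q[:,0])];top=q[q[:,2]>np.percentile(q[:,2],95)-.006]
print(pr,top.mean(0),(top.min(0)+top.max(0))/2,np.ptp(top,0),np.percentile(q[:,2],95))
print(cv2.minEnclosingCircle(top[:,:2].astype(np.float32)))
o=bot.get_obs();print(o['t'],o['eef_pos'],o['tool_rot'],o['contact_force'])
E
```

```text
t: 2.62
eef_pos: [0.4614, -0.0884, 0.2017]
tool_rot: [0.0, 0.98, 0.198, 0.001]
contact_force: [0.2, 0.4, -1.4]
gripper_width: 0.997
0.67 [ 0.45756995 -0.08815576  0.0904087 ] [ 0.4577662  -0.08906479  0.08936797] [0.0496081  0.04932627 0.00733595] 0.0916058776409771
((0.4575048089027405, -0.08922317624092102), 0.025263389572501183)
2.725 [ 0.46097203 -0.08845753  0.20140357] [-1.03385879e-05  9.80185451e-01  1.98081816e-01  2.76493224e-04] [ 0.3570805  -0.50188565  1.0101939 ]
```

View pics/w1.png

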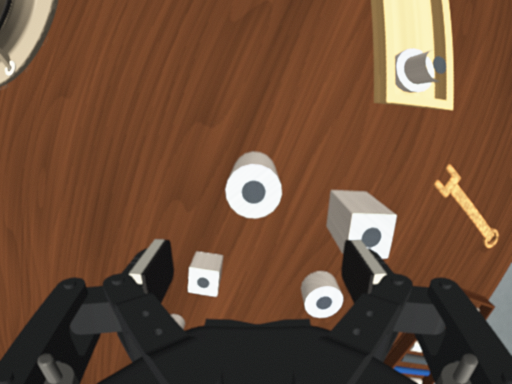

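The picture shows the roller at (253,190), centred between the fingers and clear of the other parts. I'll shift -0.25 cm in tool x, descend to TCP z of about 0.042, and grip.

```bash
python3 -m creep '[[[-0.25,0,3,0,0,0,1],[-0.25,0,7,0,0,0,1],[-0.25,0,11,0,0,0,1],[-0.25,0,14,0,0,0,1],[-0.25,0,15.9,0,0,0,1],[-0.25,0,15.9,0,0,0,1],[-0.25,0,15.9,0,0,0,1]]]' 40
python3 -m creep '[[[0,0,0,0,0,0,0],[0,0,0,0,0,0,0],[0,0,0,0,0,0,0],[0,0,0,0,0,0,0],[0,0,0,0,0,0,0],[0,0,0,0,0,0,0],[0,0,0,0,0,0,0],[0,0,0,0,0,0,0]]]' 45
```

```text
t: 3.6
eef_pos: [0.4585, -0.0899, 0.0428]
tool_rot: [0.0, 0.98, 0.198, 0.0]
contact_force: [-1.0, 0.6, 0.6]
gripper_width: 1.005
t: 4.6
eef_pos: [0.4583, -0.09, 0.0431]
tool_rot: [0.0, 0.98, 0.198, 0.001]
contact_force: [-0.4, -0.1, 5.1]
gripper_width: 0.575
```

Gripped: 0.575 × 85 is about 49 mm, as expected. Next I'll lift and carry it over the box.

```bash
python3 -m creep '[[[0,0,-1,0,0,0,0],[0,0,-4,0,0,0,0],[0,0,-8,0,0,0,0],[0,0,-11,0,0,0,0],[0,0,-12,0,0,0,0],[0,0,-12,0,0,0,0]]]'
python3 -m creep '[[[1.5,-1.5,0,0,0,0,0],[4,-4,0,0,0,0,0],[7,-7,0,0,0,0,0],[10,-10,0,0,0,0,0],[13,-13,0,0,0,0,0],[16,-16,0,0,0,0,0],[18.2,-18,0,0,0,0,0],[18.9,-18.6,0,0,0,0,0],[18.9,-18.6,0,0,0,0,0],[18.9,-18.6,0,0,0,0,0]]]'
cat > box.py <<'E'
from h import *
def rel(p,C=np.array([.5605,.1555]),a=np.radians(22.8)):
    d=np.asarray(p)[...,:2]-C; c,s=np.cos(a),np.sin(a)
    return np.stack([d[...,0]*c+d[...,1]*s,-d[...,0]*s+d[...,1]*c],-1)
def look(tag,labels,cams=('scene','side','wrist')):
    for cam in cams:
        p,W=cloud(cam);cv2.imwrite(f'pics/{cam}{tag}.png',p)
        for l in labels:
            m,pr=mask(cam,l)
            if m is None: print(cam,l,'none');continue
            q=W[m];q=q[~np.isnan(q[:,0])]
            zt=np.percentile(q[:,2],95);top=q[q[:,2]>zt-.006]
            print(cam,l,pr,'zt %.4f zmin %.4f'%(zt,np.percentile(q[:,2],3)),'rel mm',(1e3*rel((top.min(0)+top.max(0))/2)).round(1),'ext',np.ptp(top,0).round(3),cv2.minAreaRect(top[:,:2].astype(np.float32)))
    o=bot.get_obs();print(o['t'],o['eef_pos'].round(4),'tcp rel',(1e3*rel(o['eef_pos'])).round(1),o['tool_rot'].round(3),o['contact_force'].round(1),o['gripper_width'])
E
python3 -c "
from box import *
look('2',['roller_mid','hub','crate'])"
```

```text
t: 5.35
eef_pos: [0.4576, -0.09, 0.1624]
tool_rot: [0.0, 0.98, 0.198, 0.0]
contact_force: [-0.1, -0.1, -4.3]
gripper_width: 0.576
t: 6.6
eef_pos: [0.5592, 0.1527, 0.1617]
tool_rot: [0.001, 0.98, 0.197, -0.001]
contact_force: [-0.1, -0.6, -2.9]
gripper_width: 0.574
scene roller_mid 0.76 zt 0.2106 zmin 0.0797 rel mm [ -9.2 -10.8] ext [0.059 0.03  0.036] ((0.5559849143028259, 0.1417606770992279), (0.028914446011185646, 0.05897216126322746), 88.11580657958984)
scene hub 0.92 zt 0.0813 zmin 0.0180 rel mm [ -1.7 -62. ] ext [0.026 0.028 0.009] ((0.5846692323684692, 0.09663596004247665), (0.02626076340675354, 0.02468818984925747), 14.357237815856934)
scene crate 0.91 zt 0.0403 zmin 0.0061 rel mm [ 1.2 -2.3] ext [0.158 0.213 0.05 ] ((0.5600293278694153, 0.15575602650642395), (0.09372004121541977, 0.20161043107509613), 22.765132904052734)
side roller_mid 0.61 zt 0.2096 zmin 0.1235 rel mm [-0.3 -0.2] ext [0.049 0.047 0.007] ((0.5624363422393799, 0.1573619246482849), (0.040355075150728226, 0.048807911574840546), 57.11968994140625)
side hub 0.84 zt 0.0730 zmin 0.0113 rel mm [ -6.3 -49.6] ext [0.024 0.021 0.013] ((0.5709009766578674, 0.110776387155056), (0.02991523966193199, 0.01126028224825859), 42.23276901245117)
side crate 0.83 zt 0.0386 zmin 0.0009 rel mm [-3.3  1.8] ext [0.154 0.219 0.089] ((0.5603543519973755, 0.15640908479690552), (0.09274204075336456, 0.20144183933734894), 23.335187911987305)
wrist roller_mid 0.59 zt 0.2107 zmin 0.1360 rel mm [-0.2  2.4] ext [0.05  0.044 0.035] ((0.5575061440467834, 0.15968383848667145), (0.048247236758470535, 0.039370086044073105), 15.480907440185547)
wrist hub none
wrist crate 0.71 zt 0.0392 zmin 0.0091 rel mm [-0.8 29.7] ext [0.142 0.165 0.131] ((0.548305094242096, 0.17989155650138855), (0.09303322434425354, 0.1481829285621643), 22.7694091796875)
7.2 [0.5598 0.1548 0.1623] tcp rel [-0.9 -0.4] [-0.     0.98   0.198  0.   ] [ 0.8  0.4 -3.4] 0.5736291303890563
```

View pics/wrist2.png

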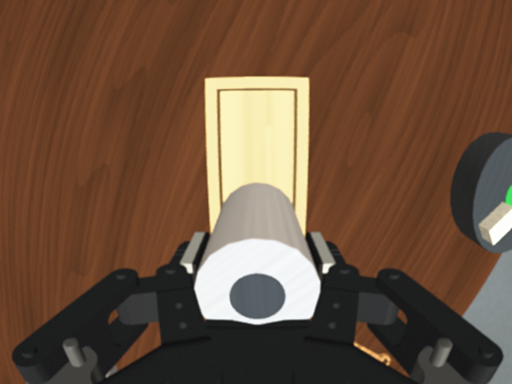

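View pics/side2.png

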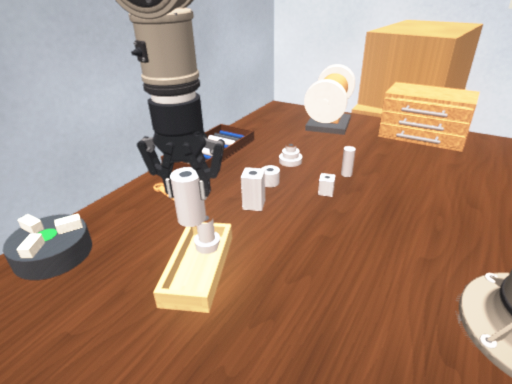

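The roller sits over the box at about (0, 0) in box coordinates. In the wrist view the inner walls are symmetric about it, at columns 218 and 297. I'll lower it by about 10.9 cm.

```bash
python3 -m creep '[[[0,0,2,0,0,0,0],[0,0,5,0,0,0,0],[0,0,8,0,0,0,0],[0,0,9.5,0,0,0,0],[0,0,10.2,0,0,0,0],[0,0,10.6,0,0,0,0],[0,0,10.7,0,0,0,0],[0,0,10.8,0,0,0,0],[0,0,10.8,0,0,0,0]]]'
```

```text
t: 8.32
eef_pos: [0.5601, 0.1548, 0.0547]
tool_rot: [-0.0, 0.98, 0.198, 0.0]
contact_force: [-0.8, -0.3, -3.4]
gripper_width: 0.576
```

```bash
python3 -m creep '[[[0,0,0.1,0,0,0,0],[0,0,0.2,0,0,0,0],[0,0,0.2,0,0,0,0]]]'
```

```text
t: 8.7
eef_pos: [0.5601, 0.1548, 0.0532]
tool_rot: [0.0, 0.98, 0.198, 0.0]
contact_force: [-2.5, -0.5, 5.8]
gripper_width: 0.575
```

It touched the floor at the expected height (0.0532, with 5.8 N upward). I'll release it and go up.

```bash
python3 -m creep '[[[0,0,0,0,0,0,0.7],[0,0,0,0,0,0,1],[0,0,0,0,0,0,1],[0,0,0,0,0,0,1],[0,0,-1,0,0,0,1],[0,0,-4,0,0,0,1],[0,0,-8,0,0,0,1],[0,0,-12,0,0,0,1],[0,0,-14,0,0,0,1],[0,0,-14,0,0,0,1]]]'
python3 -c "
from box import *
look('3',['roller_mid','hub','block_mid'])"
```

```text
t: 9.95
eef_pos: [0.561, 0.1551, 0.1946]
tool_rot: [-0.0, 0.98, 0.198, 0.002]
contact_force: [0.3, -0.1, 0.2]
gripper_width: 0.999
scene roller_mid 0.86 zt 0.1023 zmin 0.0188 rel mm [-0.5 -1.9] ext [0.05  0.048 0.007] ((0.5628522038459778, 0.15404897928237915), (0.046934787184000015, 0.04637015983462334), 50.94607162475586)
scene hub 0.69 zt 0.0814 zmin 0.0159 rel mm [ -1.7 -62.1] ext [0.028 0.023 0.009] ((0.586361289024353, 0.1001821756362915), (0.02249757945537567, 0.025991346687078476), 49.592044830322266)
scene block_mid 0.77 zt 0.0924 zmin 0.0043 rel mm [ -73.8 -233.5] ext [0.059 0.058 0.008] ((0.5831746459007263, -0.08800019323825836), (0.05019154027104378, 0.047948941588401794), 21.041563034057617)
side roller_mid none
side hub 0.65 zt 0.0803 zmin 0.0141 rel mm [ -7.7 -56.1] ext [0.023 0.017 0.007] ((0.575029730796814, 0.10184121131896973), (0.01293050218373537, 0.024413513019680977), 67.74666595458984)
side block_mid 0.56 zt 0.0906 zmin 0.0016 rel mm [ -73.7 -230.5] ext [0.056 0.056 0.008] ((0.5833704471588135, -0.08653126657009125), (0.048188645392656326, 0.04959294945001602), 19.74049949645996)
wrist roller_mid 0.64 zt 0.1016 zmin 0.0378 rel mm [-1.3  0.9] ext [0.048 0.049 0.007] ((0.5591937899589539, 0.15606345236301422), (0.048311829566955566, 0.04811866581439972), 18.132444381713867)
wrist hub 0.7 zt 0.0815 zmin 0.0291 rel mm [ -7.3 -43.1] ext [0.04  0.04  0.025] ((0.5668260455131531, 0.11217595636844635), (0.026051215827465057, 0.048356153070926666), 62.142818450927734)
wrist block_mid none
10.55 [0.5598 0.1547 0.1921] tcp rel [-0.9 -0.4] [ 0.     0.98   0.198 -0.   ] [-0.3  0.5 -0.3] 0.9999043976023948
```

View pics/side3.png

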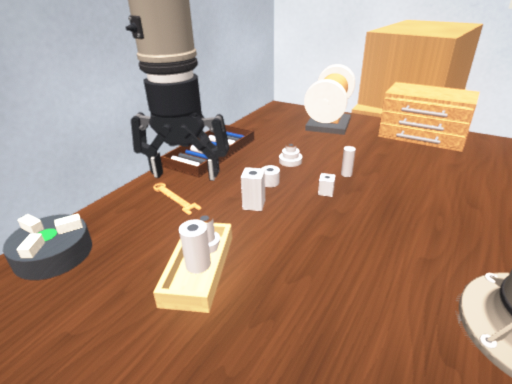

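The roller stands on the box floor: top at 0.100–0.102, centred at box (-1, 0). The side view shows it upright at (195,247). Next is the block.

```bash
python3 -m creep '[[[-0.5,1.5,0,0,0,0,1],[-1.5,5,0,0,0,0.01,1],[-3,9.5,0,0,0,0.02,1],[-4.5,14,0,0,0,0.03,1],[-6,18.5,0,0,0,0.04,1],[-7,22.2,0,0,0,0.042,1],[-7.25,23.2,0,0,0,0.042,1],[-7.25,23.2,0,0,0,0.042,1],[-7.25,23.2,0,0,0,0.042,1]]]'
python3 -c "
from box import *
look('4',['block_mid'],['wrist'])"
```

```text
t: 11.68
eef_pos: [0.5829, -0.0854, 0.1922]
tool_rot: [-0.0, 0.984, 0.178, -0.0]
contact_force: [0.5, -0.1, -0.3]
gripper_width: 1.001
wrist block_mid 0.58 zt 0.0915 zmin 0.0092 rel mm [ -74.5 -231.6] ext [0.059 0.059 0.007] ((0.581820547580719, -0.08639071881771088), (0.04820221662521362, 0.04777367040514946), 20.741735458374023)
11.775 [ 0.5829 -0.0854  0.1923] tcp rel [ -72.7 -230.8] [-0.     0.984  0.178  0.   ] [-0.  -0.8 -0.2] 0.9975633229842946
```

View pics/wrist4.png

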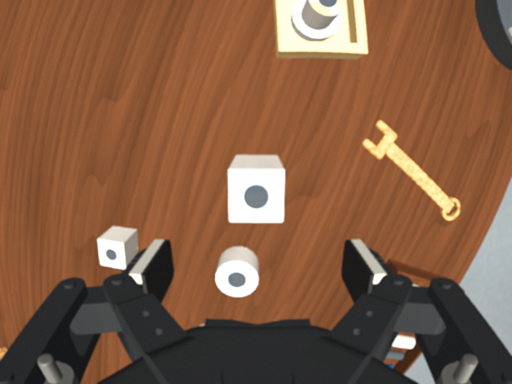

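The block is centred between the fingers and square to them at (256,190), with nothing in the finger paths. I'll descend and grip.

```bash
python3 -m creep '[[[-0.1,0.1,3,0,0,0,1],[-0.1,0.1,7,0,0,0,1],[-0.1,0.1,11,0,0,0,1],[-0.1,0.1,13.5,0,0,0,1],[-0.1,0.1,15,0,0,0,1],[-0.1,0.1,15,0,0,0,1],[-0.1,0.1,15,0,0,0,1]]]'
python3 -m creep '[[[0,0,0,0,0,0,0],[0,0,0,0,0,0,0],[0,0,0,0,0,0,0],[0,0,0,0,0,0,0],[0,0,0,0,0,0,0],[0,0,0,0,0,0,0],[0,0,0,0,0,0,0],[0,0,0,0,0,0,0]]]' 45
python3 -m creep '[[[0,0,-1,0,0,0,0],[0,0,-4,0,0,0,0],[0,0,-8,0,0,0,0],[0,0,-12,0,0,0,0],[0,0,-15,0,0,0,0],[0,0,-15,0,0,0,0],[0,0,-15,0,0,0,0]]]'
```

```text
t: 12.65
eef_pos: [0.5833, -0.0883, 0.0434]
tool_rot: [0.0, 0.984, 0.177, 0.001]
contact_force: [-0.2, -0.2, -0.2]
gripper_width: 0.999
t: 13.65
eef_pos: [0.583, -0.0886, 0.0431]
tool_rot: [0.0, 0.984, 0.177, 0.001]
contact_force: [-0.5, -0.3, 5.7]
gripper_width: 0.558
t: 14.52
eef_pos: [0.5812, -0.0884, 0.1909]
tool_rot: [-0.0, 0.984, 0.177, -0.001]
contact_force: [0.3, -0.6, -3.3]
gripper_width: 0.56
```

```bash
python3 -m creep '[[[0.4,-2,0,0,0,0,0],[1.2,-5.5,0,0,0,-0.01,0],[2.1,-10,0,0,0,-0.02,0],[3,-14.5,0,0,0,-0.03,0],[4,-19,0,0,0,-0.04,0],[5,-23.5,0,0,0,-0.042,0],[5.8,-27.5,0,0,0,-0.042,0],[6.2,-29.2,0,0,0,-0.042,0],[6.2,-29.2,0,0,0,-0.042,0],[6.2,-29.2,0,0,0,-0.042,0]]]'
python3 -c "
from box import *
look('5',['block_mid','roller_mid'])"
```

```text
t: 15.78
eef_pos: [0.5388, 0.2048, 0.1918]
tool_rot: [0.001, 0.98, 0.197, -0.001]
contact_force: [-0.9, -0.2, -2.7]
gripper_width: 0.555
scene block_mid 0.64 zt 0.2408 zmin 0.0021 rel mm [-2.5 43.3] ext [0.059 0.038 0.035] ((0.5393552184104919, 0.19151560962200165), (0.0352710597217083, 0.06108352169394493), 80.16582489013672)
scene roller_mid 0.59 zt 0.1024 zmin 0.0181 rel mm [ 0.4 -2.5] ext [0.05  0.048 0.008] ((0.5614436864852905, 0.15329496562480927), (0.049169961363077164, 0.047777093946933746), 3.0850558280944824)
side block_mid 0.86 zt 0.2395 zmin 0.1535 rel mm [ 2.7 59.7] ext [0.061 0.049 0.007] ((0.5393655896186829, 0.2059856504201889), (0.047572482377290726, 0.050260402262210846), 23.56833267211914)
side roller_mid 0.93 zt 0.1005 zmin 0.0145 rel mm [-6.1  3.2] ext [0.034 0.048 0.007] ((0.553189754486084, 0.1564633697271347), (0.04811573401093483, 0.03310281038284302), 87.53677368164062)
wrist block_mid 0.85 zt 0.2407 zmin 0.1686 rel mm [-1.6 62.6] ext [0.055 0.051 0.032] ((0.5362405180931091, 0.21141141653060913), (0.048149462789297104, 0.03986657038331032), 22.944814682006836)
wrist roller_mid none
16.225 [0.5388 0.2065 0.1924] tcp rel [-0.2 55.5] [-0.     0.98   0.197  0.   ] [-0.1  0.2 -3.3] 0.5549159575569197
```

View pics/side5.png

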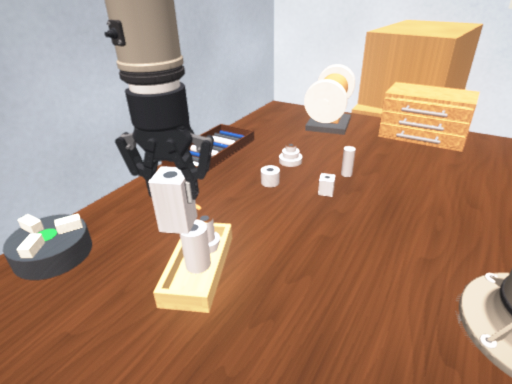

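View pics/wrist5.png

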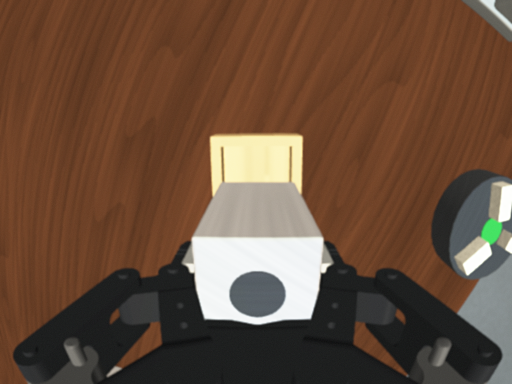

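The block is over the box at about (0, 55) in box coordinates. I'll shift +1.5 mm along box y to even out the gaps, then lower it.

```bash
python3 -m creep '[[[0,-0.15,1.5,0,0,0,0],[0,-0.15,4,0,0,0,0],[0,-0.15,7,0,0,0,0],[0,-0.15,9.5,0,0,0,0],[0,-0.15,11.5,0,0,0,0],[0,-0.15,12.8,0,0,0,0],[0,-0.15,13.4,0,0,0,0],[0,-0.15,13.7,0,0,0,0],[0,-0.15,13.8,0,0,0,0],[0,-0.15,13.8,0,0,0,0]]]'
```

```text
t: 17.48
eef_pos: [0.5384, 0.2083, 0.0548]
tool_rot: [-0.0, 0.98, 0.198, 0.0]
contact_force: [-0.0, 0.4, -3.1]
gripper_width: 0.557
```

```bash
python3 -m creep '[[[0,0,0.1,0,0,0,0],[0,0,0.2,0,0,0,0],[0,0,0.2,0,0,0,0]]]'
```

```text
t: 17.85
eef_pos: [0.5384, 0.2083, 0.0531]
tool_rot: [-0.0, 0.98, 0.198, 0.0]
contact_force: [-1.4, -2.2, 4.8]
gripper_width: 0.557
```

The block touched the floor at the expected height. I'll release it and retreat upward.

```bash
python3 -m creep '[[[0,0,0,0,0,0,0.7],[0,0,0,0,0,0,1],[0,0,0,0,0,0,1],[0,0,0,0,0,0,1],[0,0,-1,0,0,0,1],[0,0,-4,0,0,0,1],[0,0,-8,0,0,0,1],[0,0,-12,0,0,0,1],[0,0,-15,0,0,0,1],[0,0,-15,0,0,0,1]]]'
python3 -m creep '[[[0,3,0,0,0,0,1],[0,7,-1,0,0,0,1],[0,11,-2,0,0,0,1],[0,14,-3,0,0,0,1],[0,14,-3,0,0,0,1],[0,14,-3,0,0,0,1]]]'
python3 -c "
from box import *
look('6',['block_mid','roller_mid','hub'])"
```

```text
t: 19.1
eef_pos: [0.5397, 0.209, 0.2057]
tool_rot: [-0.001, 0.98, 0.198, 0.003]
contact_force: [-0.4, 0.2, -0.3]
gripper_width: 1.001
t: 19.85
eef_pos: [0.5915, 0.08, 0.2315]
tool_rot: [-0.0, 0.98, 0.198, -0.001]
contact_force: [0.0, 0.6, 0.5]
gripper_width: 0.997
scene block_mid 0.56 zt 0.1025 zmin 0.0232 rel mm [ 3.5 55. ] ext [0.057 0.06  0.008] ((0.5385095477104187, 0.20834404230117798), (0.05070941895246506, 0.04934176802635193), 22.142253875732422)
scene roller_mid 0.78 zt 0.1026 zmin 0.0238 rel mm [ 0.3 -2.3] ext [0.049 0.048 0.008] ((0.5624194145202637, 0.15367987751960754), (0.04656873643398285, 0.048121433705091476), 65.92938995361328)
scene hub 0.96 zt 0.0811 zmin 0.0221 rel mm [ -1.3 -62.1] ext [0.027 0.028 0.009] ((0.5854958295822144, 0.10068397223949432), (0.02448776178061962, 0.025016997009515762), 41.42933654785156)
side block_mid 0.67 zt 0.1008 zmin 0.0255 rel mm [ 0.3 58.4] ext [0.06  0.061 0.008] ((0.5389240384101868, 0.20914801955223083), (0.048583775758743286, 0.04990261420607567), 22.80640411376953)
side roller_mid 0.69 zt 0.1009 zmin 0.0144 rel mm [-4.1  2.8] e
[... 310 characters left out ...]
79297)
wrist block_mid 0.6 zt 0.1020 zmin 0.0336 rel mm [-0.3 57.9] ext [0.06  0.061 0.006] ((0.5396027565002441, 0.20457203686237335), (0.04810561612248421, 0.05834012106060982), 22.589384078979492)
wrist roller_mid 0.66 zt 0.1019 zmin 0.0991 rel mm [-1.  -0.2] ext [0.048 0.049 0.005] ((0.5598387122154236, 0.1550695151090622), (0.04909071326255798, 0.048078060150146484), 85.4610824584961)
wrist hub 0.55 zt 0.0816 zmin 0.0104 rel mm [ -5.2 -52.1] ext [0.023 0.025 0.007] ((0.5759445428848267, 0.1054193377494812), (0.022783668711781502, 0.025171581655740738), 1.7102946043014526)
20.45 [0.5924 0.0792 0.2323] tcp rel [ -0.2 -82.7] [-0.     0.98   0.198 -0.   ] [-0.1 -0.8  0.2] 1.0004732986516531
```

View pics/wrist6.png

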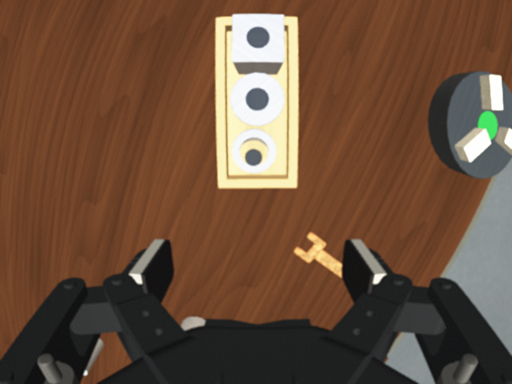

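View pics/side6.png

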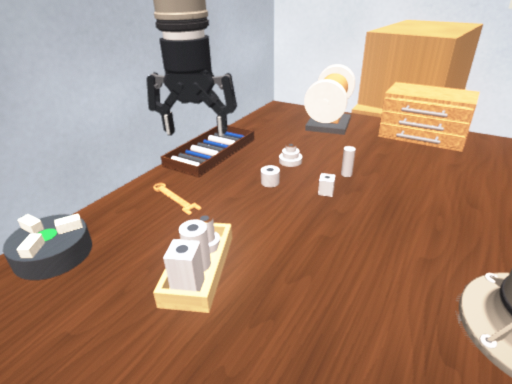

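View pics/scene6.png

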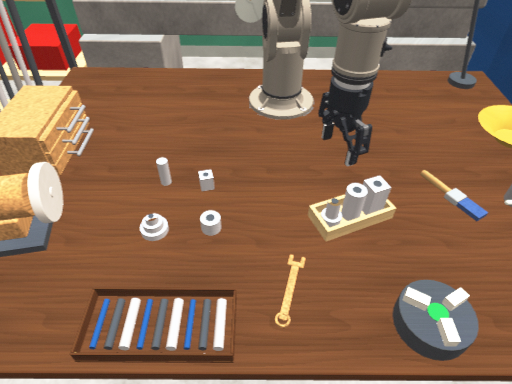

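The wrist view shows the block (258,38), roller (257,98) and hub (254,152) upright in one row in the box, with the robot clear. The tops measure about 0.10, 0.10 and 0.08, which puts all three on the floor. I'll hand it in.

```bash
python3 -c "
from station import bot
print(bot.hand_in(), bot.get_obs()['t'])"
```

```text
the job is handed in; nothing more can be done
the job is handed in; nothing more can be done
```

The tall roller and the tall square block are now standing upright on the box floor beside the hub. I handed the job in about 20.5 s into the 64 s limit.

- **Placing:** I gripped each part by its upper half along the box's x and lowered it until it touched the floor at the expected height, with about 5 N of contact. I then let go and moved the arm clear.
- **Last checks:** All three cameras put the roller and block tops at 0.101–0.103 m and the hub at about 0.081 m. The expected heights are 0.100 m and 0.080 m. The roller is near box y 0 and the block near +57 mm. The hub looks upright and not visibly moved.
- **Disagreements:** Cameras differed by 2–5 mm on the roller and block positions. For the hub they differed by up to about 10 mm, because it was partly hidden and the measured region was cut off. No check failed.

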